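# Change over the push-latch drawers on the garage bench

## Task

One of the two handleless push-latch drawers on the garage bench was left standing ajar: push it back in until it latches shut, flush with its unit, and let go. Then press the front of the other drawer, which is shut, so that it springs ajar, and leave it ajar for the next job. Leave everything else on and around the two units where it is.

Things in the scene. Friction and masses are not known exactly. Their poses are not given: they have to be found in the camera images.
- unit_a: one of two alike wooden bench units, fixed, 200 mm deep, 200 wide, 206 high: drawer below (z 14 to 96 mm), open cubby above (z 112 to 190). Origin: centre of its underside, on the bench; x points from front to back (inward pushing direction), z up. Front edges of sides (12 mm thick, 176 mm apart) and base at x = -100 mm. This one's drawer starts ajar.
- unit_b: one of two alike wooden bench units, fixed, 200 mm deep, 200 wide, 206 high: drawer below (z 14 to 96 mm), open cubby above (z 112 to 190). Origin: centre of its underside, on the bench; x points from front to back (inward pushing direction), z up. Front edges of sides (12 mm thick, 176 mm apart) and base at x = -100 mm. This one's drawer starts shut. It stands to the left or the right of the other.
- drawer_a_face (a point): centre of the front face of the drawer that starts ajar: a plain, handleless board 170 mm wide by 82 mm high, its centre 55 mm above the bench, upright, facing along -x of its unit; it moves with the drawer (x = -100 mm in the unit's frame when flush)
- drawer_b_face (a point): centre of the front face of the drawer that starts shut: a plain, handleless board 170 mm wide by 82 mm high, its centre 55 mm above the bench, upright, facing along -x of its unit; it moves with the drawer (x = -100 mm in the unit's frame when flush)
- unit_a_brow (a point): middle of the lower front edge of the ajar drawer's unit's top board, at x = -128, z = 190 mm in the unit's frame. The board juts out 28 mm in front of the flush drawer front, so a tool pointing straight down cannot reach the drawer: lean the tool 30 to 50 degrees and push in underneath
- unit_b_brow (a point): middle of the lower front edge of the shut drawer's unit's top board, at x = -128, z = 190 mm in the unit's frame. The board juts out 28 mm in front of the flush drawer front, so a tool pointing straight down cannot reach the drawer: lean the tool 30 to 50 degrees and push in underneath
- drawer_a (a joint): the drawer that starts ajar: slides along its unit's x: 0 flush, positive out to the robot (m). 55 mm: ajar on a spring, out-stop; 0 to 1 mm: latched. Each push to 5 mm or more beyond flush (inner stop at -8 mm), then letting go, changes it over: ajar to latched flush, latched to springing out ajar. It takes 1 to 5 N, up to 12 N when pushed briskly, more only at the inner stop
- drawer_b (a joint): the drawer that starts latched shut: slides along its unit's x: 0 flush, positive out to the robot (m). 55 mm: ajar on a spring, out-stop; 0 to 1 mm: latched. Each push to 5 mm or more beyond flush (inner stop at -8 mm), then letting go, changes it over: ajar to latched flush, latched to springing out ajar. It takes 1 to 5 N, up to 12 N when pushed briskly, more only at the inner stop
- trophy: small gilt trophy cup on a square stone foot, 50 x 50 x 104 mm high, standing on the unit whose drawer starts ajar; origin: centre of its underside. Not to be disturbed.
- jar: small closed glass jar, 52 mm across, 62 mm high, in the open cubby of the unit whose drawer starts ajar; origin: centre of its underside. Not to be disturbed.
- tin: upright tin can, 68 mm across, 85 mm high, standing on the unit whose drawer starts shut; origin: centre of its underside. Not to be disturbed.
- tape: roll of grey tape lying flat, 68 mm across, 24 mm high, in the open cubby of the unit whose drawer starts shut; origin: centre of its underside. Not to be disturbed.
- tape_measure: black tape measure lying flat on the bench in front of the two units, 62 x 58 x 36 mm high; origin: centre of its underside. Not to be disturbed.
- mug: white mug, 80 mm across, 90 mm high, standing on the bench at the left; origin: centre of its underside. Not to be disturbed.
- hammer: hammer lying on the bench at the right; origin: underside, about mid-length. Not to be disturbed.

How it is judged:
On the way, in this order (a step that is already met when the one before it is completed fails the run):
1. the drawer that stood ajar is latched shut, flush within 3 mm and let go, while the other one is still shut (value of joint drawer_a between -0.003 and 0.003 m and value of joint drawer_b between -0.003 and 0.003 m and contact force between each of the arm, the fingers and drawer_a below 0.3 N), for 0.2 s.
2. the other drawer has sprung ajar (out by more than 40 mm) (value of joint drawer_b above 0.04 m), for 0.2 s.
At the end, for the whole second after the job is handed in: The drawer that started ajar is latched shut, its front flush within 3 mm; the one that started shut stands ajar, out by more than 40 mm; both are at rest and nothing else has been moved by more than 30 mm (value of joint drawer_a between -0.003 and 0.003 m and value of joint drawer_b above 0.04 m and velocity of joint drawer_a between -0.01 and 0.01 m/s and velocity of joint drawer_b between -0.01 and 0.01 m/s); the robot touches nothing.
It fails at once if something standing on a unit has been moved by more than 30 mm (distance of any of trophy, tin from where it was at the start of the episode above 0.03 m).
It fails at once if something in a cubby has been moved by more than 30 mm (distance of any of jar, tape from where it was at the start of the episode above 0.03 m).
It fails at once if something lying about the bench has been moved by more than 30 mm (distance of any of tape_measure, mug, hammer from where it was at the start of the episode above 0.03 m).
It also fails if it takes over 64 s, if anything falls off the work surface, if the arm or the gripper's body presses on something with over 40 N, if the wrist force passes 120 N, or if a joint passes its speed limit or range.

## Robot

A 7-joint arm with a two-finger parallel gripper is mounted at the origin on the work surface. World frame = base frame: x ahead of the robot, y to its left, z up, the work surface at z = 0. Lengths are in m, angles in rad, forces in N, time in s.
With the tool pointing down it reaches from about 0.4 to 0.85 m from the base axis. Payload 10.4 kg.
Tool frame: the origin (TCP) lies at the very end of the fingers, on their centre line; the grasp point (between the pads) lies 19 mm behind it; z points along the fingers, y is the line along which they close (so a half turn about z gives the same grasp; the last joint's range is limited). The gripper opens to 87 mm and grips with 3 to 60 N. Pads are 19 mm wide; open, the fingers measure 117 mm over their backs; the gripper's body (75 mm by 190 mm) begins 51 mm behind the grasp point.
Start: joints at [1.191, 0.332, -0.065, 1.46, 0.022, 1.35, -0.088], TCP at [0.218, -0.586, 0.223] pointing down, gripper open.
Joint ranges: [-2.6, 2.6], [-0.5, 2.12], [-1.47, 1.34], [0.16, 2.42], [-1.27, 4.41], [0.06, 2.06], [-2.6, 2.6]. Speed limits (rad/s): [2.22, 2.22, 2.79, 2.79, 3.14, 3.14, 3.14].

## Interface

Orientations are given as a unit quaternion [x, y, z, w].
In Python, from bench import r gives the robot as it stands.
- The arm moves only by the tool arm_command, never from a script. Its argument "moves" is one flat list of numbers, 4 for each row, row after row: the shift along the tool's x, y, z in cm, then the turn about the tool's z in degrees. A call has 1 to 12 rows; each row shifts and turns the commanded pose from where the row before left it, along the tool's axes as they then stand; what a row does not reach is not made up. A row lasts 1/12 s, in which the tool goes at most 41.7 mm and 7.16 degrees, less where a joint would pass 70% of its speed; a pose out of reach is approached as far as the arm can. A call with a gripper value outside its range is refused whole. "fingers" is the opening in per cent of the stroke, from 0 (shut) to 100 (fully open), set as the call begins (left out, the last holds). The fingers move at their own pace and stop on an object; "squeeze" is the grip in N (left out, the last holds). Time passes only in rows, so rows that do not move let the fingers close. It gives the time, the measured TCP pose, the force, the opening and the grip force at its end, in the units of the state.
- r.read_state(): the state, without advancing time (a new reading comes with each control period).
- r.camera(name): name is "scene" or "side" or "wrist"; returns the picture (400x640x3 uint8, red, green, blue); there is no depth.
- r.camera_info(name): a dict with "fx", "fy", "cx", "cy" (pixels), "origin" and "attitude" of the camera in the world. Camera axes: x right, y up, looking along -z (the intrinsics and any distortion apply to the point x, -y, -z); pixel columns grow to the right and rows downward; lengths in m; the calibration is good to about 2 mm. A picture is of the moment at which its call begins: read the wrist's pose just before it. camera_info takes no time and is no camera call; for the wrist camera it gives the pose at the moment of the call.
- r.close_job(): hands the job in; it is judged then, once.
The state is a dict: "time": time; "joint_positions": joint angles; "joint_vel": joint speeds; "joint_torque": joint torques, N m; "ee_pos": TCP position; "eef_rot": TCP orientation; "ft_force": force on the tool from outside, world axes, zero at the start; "torque": the same for the moment, N m; "width": finger opening in m; "grip_force": force on a finger pad.
Only numpy, scipy, OpenCV 4.12 (cv2) and the standard library are available. Lean on these libraries where they do the work, as an engineer would, in place of code of your own. Each camera call takes 0.05 s, during which the arm holds its last target. There are 200 camera calls.

## Working session

There is one attempt and no reset: what is moved stays moved. The work goes in short steps, Python scripts to look and compute and a tool call to move; the robot and the scene stay as the last step left them, time stands still between calls to the robot, and variables do not carry over. Pictures are saved under pics/ and viewed, at most 10 in all, crops included, and the job is handed in when it is done.

Besides the shell and the picture viewer there is one more tool, called after "Request:" as name(argument=value, ...) on one line, values as JSON. arm_command: Moves the arm, as the interface text tells. Its arguments: {"type":"object","properties":{"moves":{"type":"array"},"fingers":{"type":"number"},"squeeze":{"type":"number"}},"required":["moves"]}

```bash
mkdir -p pics; ls; python3 - <<'E'
from bench import r
import cv2
for n in("scene","side"):
    im=r.camera(n); cv2.imwrite(f"pics/{n}0.png",im[:,:,::-1]); print(n,r.camera_info(n))
s=r.read_state(); print(s["time"],s["ee_pos"],s["eef_rot"],s["width"])
E
```

```text
pics
scene {'fx': 410.1932155354993, 'fy': 410.1932155354993, 'cx': 320.29186013944775, 'cy': 201.0851161514857, 'origin': array([ 0.45151421, -0.45989675,  1.5457483 ]), 'attitude': array([ 0.15931854, -0.02906689, -0.18794878,  0.96873524])}
side {'fx': 494.02670302234503, 'fy': 494.02670302234503, 'cx': 311.9390149383081, 'cy': 203.12615943125647, 'origin': array([ 0.76057128, -0.40164166,  1.44424194]), 'attitude': array([0.14466641, 0.02861171, 0.20629694, 0.96731307])}
0.1 [ 0.21814832 -0.58534009  0.22185752] [ 9.84129544e-01  1.77450465e-01 -1.41398181e-04 -5.95017895e-04] 0.0870569496377356
```

View pics/scene0.png

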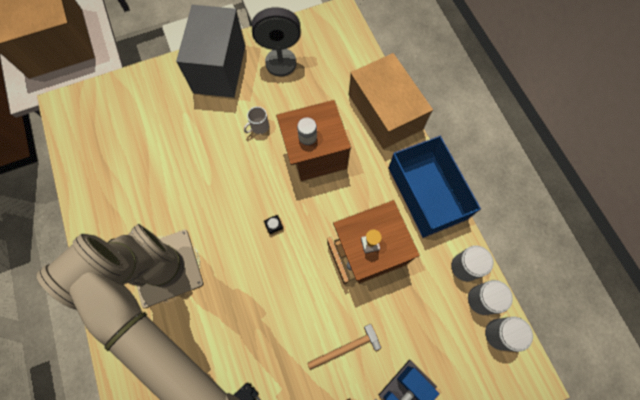

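View pics/side0.png

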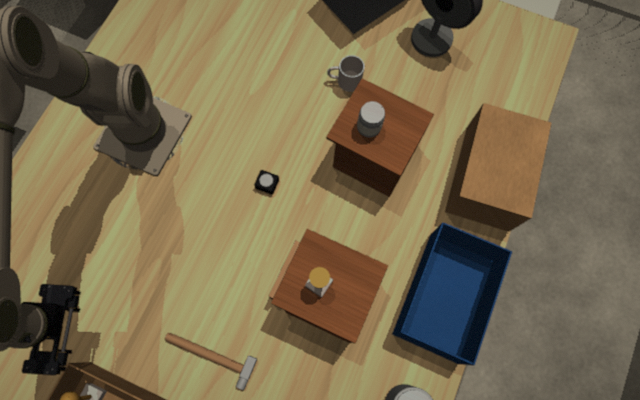

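The scene view shows unit_a (trophy) at about (375,240), with its ajar drawer edge near (340,260). Unit_b (tin) is at (315,135), the tape measure at (273,224) and the hammer at (345,347). Next I'll measure the top-board corners in both views.

```bash
cat > h.py <<'E'
import numpy as np, cv2
from scipy.spatial.transform import Rotation as R
from bench import r
def cast(n,px,z,ci=None):
    ci=ci or r.camera_info(n); px=np.atleast_2d(px).astype(float)
    d=np.c_[(px[:,0]-ci["cx"])/ci["fx"],-(px[:,1]-ci["cy"])/ci["fy"],-np.ones(len(px))]
    d=R.from_quat(ci["attitude"]).apply(d); o=np.array(ci["origin"])
    return o+d*((z-o[2])/d[:,2])[:,None]
E
python3 - <<'E'
from h import *
for n,rois in(("scene",[("a",325,195,100,100),("b",270,95,90,90)]),("side",[("a",260,225,135,125),("b",322,78,118,120)])):
    im=cv2.imread(f"pics/{n}0.png"); hsv=cv2.cvtColor(im,cv2.COLOR_BGR2HSV)
    out=im.copy()
    for u,x,y,w,h in rois:
        sub=hsv[y:y+h,x:x+w].astype(int)
        cen=sub[h//2-12:h//2+12,w//2-12:w//2+12].reshape(-1,3)
        m=((sub[...,0]<13)&(sub[...,1]>120)&(sub[...,2]>75)).astype(np.uint8)
        m=cv2.morphologyEx(m,cv2.MORPH_OPEN,np.ones((5,5)))
        c=max(cv2.findContours(m,0,2)[0],key=cv2.contourArea)
        hull=cv2.convexHull(c)
        q=cv2.approxPolyN(hull,4,ensure_convex=True).reshape(-1,2)+[x,y]
        P=cast(n,q,.206)
        print(n,u,q.tolist(),np.median(cen,0)); print(P.round(3)[:,:2].tolist(),"sides",np.linalg.norm(P-np.roll(P,-1,0),axis=1).round(3),"c",P.mean(0).round(3))
        cv2.polylines(out,[q.astype(int)],1,(0,255,0),1)
    x,y,w,h=rois[0][1:]; x2,y2,w2,h2=rois[1][1:]
    X=min(x,x2)-60;Y=min(y,y2)-10
    cv2.imwrite(f"pics/{n}q.png",cv2.resize(out[Y:Y+290,X:X+260],None,fx=2,fy=2,interpolation=cv2.INTER_CUBIC))
a=cv2.imread("pics/sceneq.png");b=cv2.imread("pics/sideq.png");H=min(len(a),len(b))
cv2.imwrite("pics/q.png",cv2.resize(np.hstack([a[:H],b[:H]]),(800,int(H*800/(a.shape[1]+b.shape[1])))))
print(cast("scene",[[273,224]],.036),cast("side",[[266,182]],.036), cast("scene",[[310,364],[375,330],[369,350]],.02))
E
```

```text
scene a [[405, 226], [412, 245], [387, 252], [367, 221]] [ 14.  171.  150.5]
[[0.848, -0.228], [0.841, -0.296], [0.754, -0.286], [0.736, -0.164]] sides [0.068 0.087 0.123 0.129] c [ 0.795 -0.244  0.206]
scene b [[347, 141], [337, 157], [299, 109], [333, 101]] [ 12. 169. 131.]
[[0.791, 0.138], [0.733, 0.093], [0.678, 0.327], [0.808, 0.311]] sides [0.073 0.241 0.132 0.174] c [0.753 0.217 0.206]
side a [[387, 266], [355, 343], [271, 303], [306, 229]] [ 12. 156. 125.]
[[0.852, -0.129], [0.85, -0.334], [0.624, -0.331], [0.626, -0.125]] sides [0.206 0.226 0.207 0.226] c [ 0.738 -0.23   0.206]
side b [[433, 114], [401, 176], [327, 137], [361, 78]] [ 12. 162. 111.]
[[0.813, 0.319], [0.798, 0.112], [0.572, 0.135], [0.587, 0.342]] sides [0.208 0.227 0.208 0.227] c [0.693 0.227 0.206]
[[ 0.43497256 -0.00349558  0.036     ]] [[ 0.43748677 -0.0027423   0.036     ]] [[ 0.38332175 -0.51929532  0.02      ]
 [ 0.63835737 -0.50089561  0.02      ]
 [ 0.59135978 -0.55389318  0.02      ]]
```

View pics/q.png

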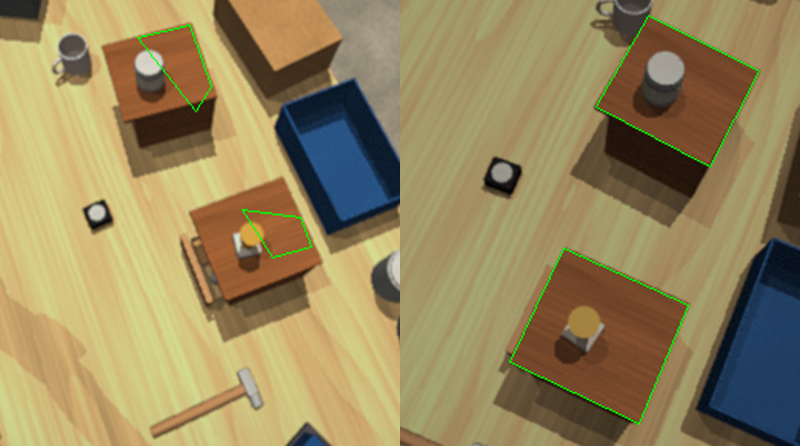

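The side-view corner fits match the given size (about 227 x 206 mm against 228 x 200). A row has no tilt component, so I need to know how the commanded pose behaves at the reach limits. I'll test that in free space by going straight up.

Request:
arm_command(moves=[0,0,-4,0,0,0,-4,0,0,0,-4,0,0,0,-4,0,0,0,-4,0,0,0,-4,0,0,0,-4,0,0,0,-4,0], fingers=0)

```text
time: 0.77
ee_pos: [0.2178, -0.5858, 0.5441]
eef_rot: [0.984, 0.177, 0.0, 0.001]
ft_force: [-41.1, 85.8, -1.6]
width: 0.0417
grip_force: 0.0
```

```bash
cat >> h.py <<'E'
def st():
    s=r.read_state(); Q=R.from_quat(s["eef_rot"]).as_matrix()
    print("t",round(s["time"],2),"p",np.round(s["ee_pos"],3),"x",Q[:,0].round(3),"z",Q[:,2].round(3),"tilt",np.degrees(np.arccos(-Q[2,2])).round(1),"j",np.round(s["joint_positions"],2),"F",np.round(s["ft_force"],1),"w",round(s["width"],3))
    return np.array(s["ee_pos"]),Q
E
python3 - <<'E'
from h import *
st()
for nm,q in(("a",[[334.2,222],[395,201],[418.7,256.6],[358,280]]),("b",[[277,115.5],[334,101],[348.5,148],[290.6,163]])): print(nm,cast("scene",q,.206).round(3)[:,:2].tolist())
E
```

```text
t 0.77 p [ 0.218 -0.586  0.544] x [0.937 0.349 0.   ] z [ 0.001 -0.003 -1.   ] tilt 0.2 j [ 1.12  0.44  0.05  0.64 -0.02  2.06 -0.06] F [-41.1  85.8  -1.6] w 0.042
a [[0.632, -0.126], [0.855, -0.135], [0.844, -0.339], [0.628, -0.335]]
b [[0.592, 0.332], [0.812, 0.31], [0.785, 0.11], [0.571, 0.133]]
```

The scene-view corners agree with the side view to about 5 mm. Joint 6 has just reached its limit and the wrist force jumped, so I'll continue slowly.

Request:
arm_command(moves=[0,0,0,0,0,0,-0.5,0,0,0,-0.5,0,0,0,-0.5,0])

```text
time: 1.1
ee_pos: [0.2177, -0.5829, 0.549]
eef_rot: [0.984, 0.178, 0.001, 0.004]
ft_force: [0.5, -0.2, -0.3]
width: 0.0151
grip_force: 0.0
```

```bash
python3 -c "
from h import *
st()"
```

```text
t 1.1 p [ 0.218 -0.583  0.549] x [ 0.937  0.35  -0.   ] z [ 0.003 -0.008 -1.   ] tilt 0.5 j [ 0.98  0.44  0.33  0.65 -0.16  2.06 -0.  ] F [ 0.5 -0.2 -0.3] w 0.015
```

Request:
arm_command(moves=[0,0,-1,0,0,0,-1,0,0,0,-1,0,0,0,-1,0,0,0,-1,0,0,0,-1,0])

```text
time: 1.6
ee_pos: [0.2118, -0.5687, 0.5773]
eef_rot: [0.984, 0.177, 0.005, 0.026]
ft_force: [0.4, 0.1, 0.4]
width: 0.0004
grip_force: 0.0
```

```bash
python3 -c "
from h import *
st()"
```

```text
t 1.6 p [ 0.212 -0.569  0.577] x [0.937 0.349 0.   ] z [ 0.019 -0.05  -0.999] tilt 3.0 j [ 0.96  0.39  0.35  0.66 -0.15  2.06 -0.  ] F [0.4 0.1 0.4] w 0.0
```

Tilt builds up outward at the limit. I'll go further up.

Request:
arm_command(moves=[0,0,-2,0,0,0,-2,0,0,0,-2,0,0,0,-2,0,0,0,-2,0,0,0,-2,0,0,0,-2,0,0,0,-2,0,0,0,-2,0,0,0,-2,0])

```text
time: 2.43
ee_pos: [0.1923, -0.5163, 0.6624]
eef_rot: [0.979, 0.177, 0.018, 0.097]
ft_force: [1.3, -0.5, -0.0]
width: 0.0006
grip_force: 0.0
```

```bash
python3 -c "
from h import *
st()"
```

```text
t 2.43 p [ 0.192 -0.516  0.662] x [0.937 0.349 0.001] z [ 0.07  -0.184 -0.98 ] tilt 11.4 j [ 0.81  0.23  0.5   0.67 -0.14  2.06 -0.01] F [ 1.3 -0.5 -0. ] w 0.001
```

Request:
arm_command(moves=[0,0,1,0,0,0,1,0,0,0,1,0])

```text
time: 2.68
ee_pos: [0.1945, -0.5221, 0.6324]
eef_rot: [0.979, 0.177, 0.018, 0.097]
ft_force: [-0.2, -0.7, -0.3]
width: 0.0003
grip_force: 0.0
```

```bash
python3 -c "
from h import *
st()"
```

```text
t 2.68 p [ 0.195 -0.522  0.632] x [0.937 0.349 0.001] z [ 0.07  -0.184 -0.98 ] tilt 11.4 j [ 0.78  0.19  0.48  0.81 -0.1   1.97 -0.02] F [-0.2 -0.7 -0.3] w 0.0
```

The tilt persists after moving away from the limit. The narrow side of the gripper body (tool x) has to face the unit, so I'll swing to azimuth about 18° and build the rest of the tilt there. That also cancels the sideways part.

```bash
cat >> h.py <<'E'
def legs(*L):
    p,Q=st()
    for t in L:
        t=np.array(t,float); d=Q.T@(t-p)*100; print("leg cm tool",d.round(2),"len",np.linalg.norm(d).round(1)); p=t
E
python3 -c "
from h import *
legs([.5,-.25,.55],[.53,.17,.55])"
```

```text
t 2.68 p [ 0.195 -0.522  0.632] x [0.937 0.349 0.001] z [ 0.07  -0.184 -0.98 ] tilt 11.4 j [ 0.78  0.19  0.48  0.81 -0.1   1.97 -0.02] F [-0.2 -0.7 -0.3] w 0.0
leg cm tool [ 38.13 -16.16   5.19] len 41.7
leg cm tool [ 17.49 -37.56  -7.53] len 42.1
```

Request:
arm_command(moves=[1.5,-0.6,0.3,0,3.2,-1.4,0.4,0,3.2,-1.4,0.4,0,3.2,-1.4,0.4,0,3.2,-1.4,0.4,0,3.2,-1.4,0.4,0,3.2,-1.4,0.4,0,3.2,-1.4,0.4,0,3.2,-1.4,0.4,0,3.2,-1.4,0.4,0,3.2,-1.4,0.4,0,3.2,-1.4,0.4,0])

```text
time: 3.68
ee_pos: [0.4877, -0.2543, 0.5552]
eef_rot: [0.979, 0.177, 0.018, 0.097]
ft_force: [0.5, -0.4, -0.2]
width: 0.0003
grip_force: 0.0
```

Request:
arm_command(moves=[1.5,-3.0,-0.6,0,1.5,-3.2,-0.6,0,1.5,-3.2,-0.6,0,1.5,-3.2,-0.6,0,1.5,-3.2,-0.6,0,1.5,-3.2,-0.6,0,1.5,-3.2,-0.6,0,1.5,-3.2,-0.6,0,1.5,-3.2,-0.6,0,1.5,-3.2,-0.6,0,1.5,-3.2,-0.6,0,0.7,-1.5,-0.3,0])

```text
time: 4.68
ee_pos: [0.5177, 0.1569, 0.5506]
eef_rot: [0.979, 0.179, 0.017, 0.096]
ft_force: [-0.5, 0.4, -0.4]
width: 0.0002
grip_force: 0.0
```

```bash
python3 -c "
from h import *
st()"
```

```text
t 4.68 p [0.518 0.157 0.551] x [ 0.935  0.354 -0.   ] z [ 0.069 -0.182 -0.981] tilt 11.2 j [-0.31  0.22 -0.27  0.94  0.28  2.02 -1.67] F [-0.5  0.4 -0.4] w 0.0
```

Request:
arm_command(moves=[0,0,-1,0,0,0,-2,0,0,0,-3,0,0,0,-3,0,0,0,-3,0,0,0,-3,0,0,0,-3,0,0,0,-3,0,0,0,-3,0,0,0,-3,0,0,0,-3,0,0,0,-3,0])

```text
time: 5.68
ee_pos: [0.509, 0.1573, 0.6099]
eef_rot: [0.978, 0.18, 0.044, 0.093]
ft_force: [0.5, -0.6, -0.5]
width: 0.0004
grip_force: 0.0
```

```bash
python3 -c "
from h import *
st()"
```

```text
t 5.68 p [0.509 0.157 0.61 ] x [0.931 0.36  0.052] z [ 0.119 -0.167 -0.979] tilt 11.8 j [-1.2   0.3   1.09  0.84 -0.09  2.06 -1.4 ] F [ 0.5 -0.6 -0.5] w 0.0
```

Request:
arm_command(moves=[1,0,-2,0,2,0,-3,0,2,0,-3,0,2,0,-3,0,2,0,-3,0,2,0,-3,0,2,0,-3,0,2,0,-3,0,2,0,-3,0,2,0,-3,0])

```text
time: 6.52
ee_pos: [0.5646, 0.2176, 0.7068]
eef_rot: [0.962, 0.19, 0.176, 0.088]
ft_force: [0.1, 0.3, 0.9]
width: 0.0008
grip_force: 0.0
```

```bash
python3 -c "
from h import *
st()"
```

```text
t 6.52 p [0.565 0.218 0.707] x [0.866 0.396 0.305] z [ 0.372 -0.103 -0.922] tilt 22.7 j [-0.93  0.42  0.89  0.43 -0.19  2.06 -1.44] F [0.1 0.3 0.9] w 0.001
```

Request:
arm_command(moves=[1,0,-2,0,2,0,-3,0,2,0,-3,0,2,0,-3,0,2,0,-3,0,2,0,-3,0,2,0,-3,0])

```text
time: 7.1
ee_pos: [0.5415, 0.244, 0.7815]
eef_rot: [0.942, 0.195, 0.261, 0.081]
ft_force: [0.8, 0.1, 0.0]
width: 0.0006
grip_force: 0.0
```

```bash
python3 -c "
from h import *
st()"
```

```text
t 7.1 p [0.541 0.244 0.782] x [0.787 0.41  0.461] z [ 0.524 -0.051 -0.85 ] tilt 31.8 j [-0.95  0.42  0.99  0.26 -0.27  2.06 -1.47] F [0.8 0.1 0. ] w 0.001
```

Request:
arm_command(moves=[1,0,-2,0,2,0,-3,0,2,0,-3,0,2,0,-3,0,2,0,-3,0,2,0,-3,0,2,0,-3,0,1,0,-2,0])

```text
time: 7.77
ee_pos: [0.4762, 0.2593, 0.8618]
eef_rot: [0.915, 0.199, 0.344, 0.072]
ft_force: [0.3, 0.6, -0.7]
width: 0.0004
grip_force: 0.0
```

```bash
python3 -c "
from h import *
st()"
```

```text
t 7.77 p [0.476 0.259 0.862] x [0.684 0.413 0.602] z [ 0.659  0.006 -0.752] tilt 41.2 j [-1.11  0.37  1.19  0.16 -0.34  2.06 -1.49] F [ 0.3  0.6 -0.7] w 0.0
```

The tilt is 41° straight along +x with no sideways part. Next I'll come down towards unit_a and turn +24° so the tool's narrow side faces it.

```bash
python3 -c "
from h import *
legs([.46,.1,.56])"
```

```text
t 7.77 p [0.476 0.259 0.862] x [0.684 0.413 0.602] z [ 0.659  0.006 -0.752] tilt 41.2 j [-1.11  0.37  1.19  0.16 -0.34  2.06 -1.49] F [ 0.3  0.6 -0.7] w 0.0
leg cm tool [-25.84   5.91  21.55] len 34.2
```

Request:
arm_command(moves=[-1,0.3,1,0,-2.4,0.6,2,0,-2.4,0.6,2,2,-2.4,0.6,2,2,-2.4,0.6,2,3,-2.4,0.6,2,3,-2.4,0.6,2,3,-2.4,0.6,2,3,-2.4,0.6,2,3,-2.4,0.6,2,3,-2.4,0.6,2,2,-1,0.3,1,0])

```text
time: 8.77
ee_pos: [0.4245, 0.1638, 0.7147]
eef_rot: [0.946, 0.065, 0.318, 0.011]
ft_force: [-0.2, 0.1, 0.4]
width: 0.0007
grip_force: 0.0
```

```bash
python3 -c "
from h import *
legs([.47,-.229,.35],[.53,-.229,.045])"
```

```text
t 8.77 p [0.424 0.164 0.715] x [0.789 0.13  0.601] z [ 0.604  0.021 -0.797] tilt 37.2 j [-1.89 -0.45  0.47  1.2   0.95  1.99 -2.31] F [-0.2  0.1  0.4] w 0.001
leg cm tool [-23.42  37.2   31.01] len 53.8
leg cm tool [-13.59  -1.2   27.93] len 31.1
```

```bash
python3 -c "
from h import *
legs([.52,-.05,.5])"
```

```text
t 8.77 p [0.424 0.164 0.715] x [0.789 0.13  0.601] z [ 0.604  0.021 -0.797] tilt 37.2 j [-1.89 -0.45  0.47  1.2   0.95  1.99 -2.31] F [-0.2  0.1  0.4] w 0.001
leg cm tool [-8.14 20.97 22.44] len 31.8
```

Request:
arm_command(moves=[0,1,1,0,-0.5,2,2.2,0,-0.8,2,2.2,0,-0.8,2,2.2,0,-0.8,2,2.2,0,-0.8,2,2.2,0])

```text
time: 9.27
ee_pos: [0.47, 0.0796, 0.6339]
eef_rot: [0.945, 0.067, 0.319, 0.012]
ft_force: [0.9, 0.9, 0.6]
width: 0.0005
grip_force: 0.0
```

```bash
python3 -c "
from h import *
legs([.52,-.05,.5])"
```

```text
t 9.27 p [0.47  0.08  0.634] x [0.787 0.135 0.602] z [ 0.605  0.02  -0.796] tilt 37.3 j [-1.24 -0.5   0.37  1.46  0.64  1.64 -2.09] F [0.9 0.9 0.6] w 0.001
leg cm tool [-5.88 12.55 13.43] len 19.3
```

Request:
arm_command(moves=[-0.5,1.2,2,0,-0.5,1.6,2.5,0,-0.5,1.6,2.5,0,-0.5,1.6,2.5,0,-0.5,1.6,2.5,0,-0.5,1.6,2.5,0])

```text
time: 9.77
ee_pos: [0.5453, -0.014, 0.5063]
eef_rot: [0.945, 0.067, 0.319, 0.013]
ft_force: [-0.1, -0.1, 0.8]
width: 0.0007
grip_force: 0.0
```

```bash
python3 -c "
from h import *
legs([.49,-.229,.35],[.53,-.229,.045])"
```

```text
t 9.77 p [ 0.545 -0.014  0.506] x [0.787 0.134 0.602] z [ 0.606  0.018 -0.796] tilt 37.3 j [-0.9  -0.49  0.5   1.72  0.46  1.24 -1.83] F [-0.1 -0.1  0.8] w 0.001
leg cm tool [-16.65  19.6    8.7 ] len 27.2
leg cm tool [-15.22  -1.57  26.69] len 30.8
```

Request:
arm_command(moves=[-0.8,1,0.4,0,-1.7,2,0.9,0,-1.7,2,0.9,0,-1.7,2,0.9,0,-1.7,2,0.9,0,-1.7,2,0.9,0,-1.7,2,0.9,0,-1.7,2,0.9,0,-1.7,2,0.9,2,-1.7,2,0.9,3,-0.8,1,0.4,2])

```text
time: 10.68
ee_pos: [0.4867, -0.2334, 0.3457]
eef_rot: [0.948, 0.007, 0.319, -0.007]
ft_force: [0.7, -0.1, 0.4]
width: 0.0003
grip_force: 0.0
```

```bash
python3 -c "
from h import *
legs([.53,-.229,.15],[.55,-.229,.045])"
```

```text
t 10.68 p [ 0.487 -0.233  0.346] x [0.796 0.008 0.605] z [ 0.605  0.017 -0.796] tilt 37.2 j [-0.32 -0.48  0.66  2.01  0.06  0.91 -1.2 ] F [ 0.7 -0.1  0.4] w 0.0
leg cm tool [-8.4  -0.2  18.21] len 20.0
leg cm tool [-4.76  0.13  9.57] len 10.7
```

Request:
arm_command(moves=[-0.6,0,1.3,0,-1.2,0,2.6,0,-1.2,0,2.6,0,-1.2,0,2.6,0,-1.2,0,2.6,0,-1.2,0,2.6,0,-1.2,0,2.6,0,-1.3,0,2.6,0,-1.3,0,2.6,0,-1.3,0,2.6,0,-1.2,0,2.4,0,-0.5,0,1,0])

```text
time: 11.68
ee_pos: [0.5295, -0.2146, 0.0984]
eef_rot: [0.954, 0.013, 0.3, -0.022]
ft_force: [0.8, 1.0, 0.1]
width: 0.0005
grip_force: 0.0
```

```bash
python3 -c "
from h import *
legs([.55,-.229,.045],[.60,-.229,.045])
im=r.camera('side');cv2.imwrite('pics/s1.png',cv2.resize(im[180:380,200:420,::-1],None,fx=3,fy=3))"
```

```text
t 11.68 p [ 0.53  -0.215  0.098] x [0.82  0.012 0.573] z [ 0.571  0.049 -0.819] tilt 35.0 j [-0.72  0.09  1.28  2.26 -0.95  0.53 -0.24] F [0.8 1.  0.1] w 0.0
leg cm tool [-1.39  1.69  5.47] len 5.9
leg cm tool [4.1  0.19 2.86] len 5.0
```

View pics/s1.png

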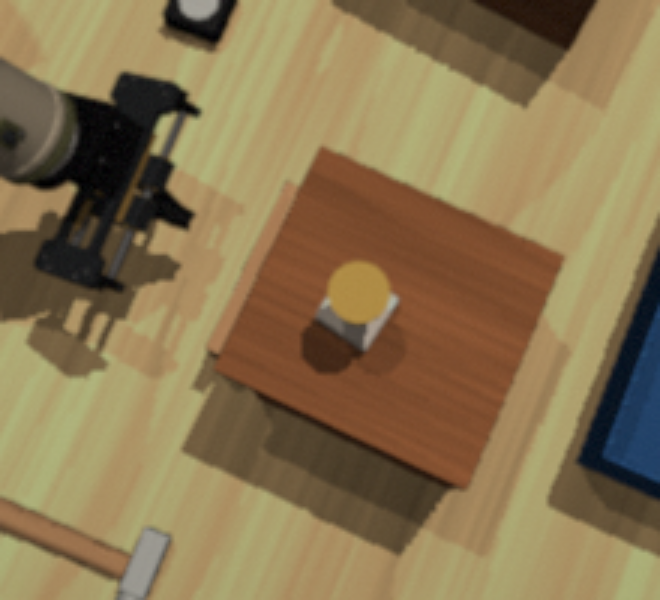

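The view shows the gripper in front of unit_a with closed fingers. The ajar drawer board is visible along the brow, and the trophy is untouched. I'll lower the last 5 cm.

Request:
arm_command(moves=[0,0.3,1.1,0,-0.1,0.4,1.1,0,-0.1,0.4,1.1,0,-0.1,0.4,1.1,0,0,0.2,1.1,0])

```text
time: 12.15
ee_pos: [0.558, -0.23, 0.0507]
eef_rot: [0.954, 0.013, 0.298, -0.02]
ft_force: [-0.2, 0.6, -0.9]
width: 0.0005
grip_force: 0.0
```

```bash
python3 -c "
from h import *
legs([.59,-.229,.05],[.69,-.229,.05])"
```

```text
t 12.15 p [ 0.558 -0.23   0.051] x [0.822 0.013 0.57 ] z [ 0.568  0.047 -0.821] tilt 34.8 j [-0.23  0.28  0.79  2.2  -1.25  0.54  0.01] F [-0.2  0.6 -0.9] w 0.001
leg cm tool [2.59 0.02 1.88] len 3.2
leg cm tool [8.22 0.37 5.68] len 10.0
```

Request:
arm_command(moves=[0.8,0,0.57,0,0.82,0,0.57,0,0.82,0,0.57,0,0.82,0,0.57,0,0.82,0,0.57,0,0.82,0,0.57,0,0.82,0,0.57,0])

```text
time: 12.73
ee_pos: [0.6285, -0.2273, 0.0509]
eef_rot: [0.954, 0.013, 0.299, -0.02]
ft_force: [-6.1, -4.9, 1.9]
width: 0.0004
grip_force: 2.8
```

```bash
python3 -c "
from h import *
legs([.655,-.229,.05])"
```

```text
t 12.73 p [ 0.628 -0.227  0.051] x [0.821 0.012 0.57 ] z [ 0.569  0.046 -0.821] tilt 34.8 j [-0.18  0.39  0.7   2.06 -1.26  0.55 -0.09] F [-6.1 -4.9  1.9] w 0.0
leg cm tool [2.12 0.26 1.58] len 2.7
```

Request:
arm_command(moves=[0.41,0,0.29,0,0.41,0,0.29,0,0.41,0,0.29,0,0.41,0,0.29,0])

```text
time: 13.07
ee_pos: [0.648, -0.2263, 0.0505]
eef_rot: [0.954, 0.013, 0.299, -0.021]
ft_force: [-3.6, -1.6, 0.5]
width: 0.0003
grip_force: 1.6
```

Request:
arm_command(moves=[0.2,0,0.14,0,0.2,0,0.14,0])

```text
time: 13.23
ee_pos: [0.6527, -0.2259, 0.0504]
eef_rot: [0.954, 0.013, 0.299, -0.021]
ft_force: [-9.7, -2.0, 1.8]
width: 0.0003
grip_force: 5.1
```

Request:
arm_command(moves=[0.2,0,0.14,0])

```text
time: 13.32
ee_pos: [0.6536, -0.2261, 0.0498]
eef_rot: [0.954, 0.013, 0.298, -0.021]
ft_force: [-32.7, 2.5, 20.4]
width: 0.0004
grip_force: 16.8
```

Request:
arm_command(moves=[0,0,0,0])

```text
time: 13.4
ee_pos: [0.6533, -0.2261, 0.0498]
eef_rot: [0.954, 0.012, 0.298, -0.022]
ft_force: [-19.4, 1.8, 11.2]
width: 0.0007
grip_force: 9.9
```

The inner stop is reached at TCP x of about 0.6535. I'll back off now.

Request:
arm_command(moves=[-0.4,0,-0.28,0,-0.8,0,-0.57,0,-1.6,0,-1.1,0,-2,0,-1.4,0,-1.6,0,-1.1,0,0,0,0,0])

```text
time: 13.9
ee_pos: [0.5737, -0.2291, 0.0501]
eef_rot: [0.954, 0.012, 0.298, -0.021]
ft_force: [0.6, 0.1, -0.6]
width: 0.0003
grip_force: 0.0
```

```bash
python3 -c "
from h import *
st()
a=r.camera('side');b=r.camera('scene')
cv2.imwrite('pics/s2.png',cv2.resize(np.hstack([a[200:380,240:400],b[170:350,300:460]])[:,:,::-1],None,fx=2.5,fy=2.5))"
```

```text
t 13.9 p [ 0.574 -0.229  0.05 ] x [0.822 0.009 0.57 ] z [ 0.569  0.048 -0.821] tilt 34.8 j [-0.17  0.29  0.71  2.17 -1.24  0.53 -0.02] F [ 0.6  0.1 -0.6] w 0.0
```

View pics/s2.png

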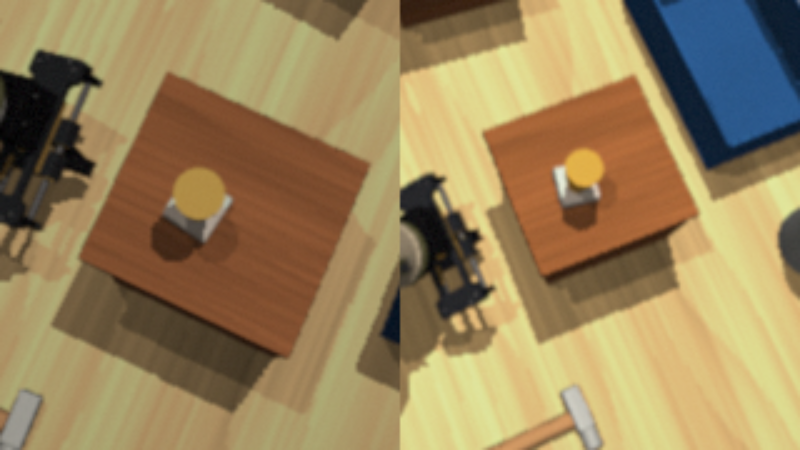

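Drawer_a is shut: no board shows beyond the brow in either view, and the trophy has not moved. Next is unit_b, starting with the mug position for clearance.

```bash
python3 -c "
from h import *
print(cast('scene',[[258,116]],.09)[:,:2],cast('side',[[352,66]],.09)[:,:2])
legs([.52,-.2,.16],[.51,.215,.16],[.51,.215,.05])"
```

```text
[[0.53241125 0.42722378]] [[0.52929083 0.43924218]]
t 14.0 p [ 0.577 -0.228  0.051] x [0.82  0.011 0.572] z [ 0.571  0.048 -0.82 ] tilt 34.9 j [-0.17  0.3   0.71  2.16 -1.24  0.53 -0.02] F [ 0.4 -0.3  0.7] w 0.001
leg cm tool [  1.55  -3.41 -12.05] len 12.6
leg cm tool [ -0.35 -41.49   1.44] len 41.5
leg cm tool [-6.29  0.37  9.02] len 11.0
```

Request:
arm_command(moves=[0.2,-0.3,-1.2,0,0.3,-0.6,-2.4,0,0.3,-0.6,-2.4,0,0.3,-0.8,-2.4,0,0.3,-0.8,-2.4,0,0.2,-0.6,-1.2,0,0,-2,0,0,0,-3,0.1,0,0,-3,0.1,0,0,-3,0.1,0,0,-3,0.1,0,0,-3,0.1,0])

```text
time: 15.0
ee_pos: [0.5208, -0.0264, 0.1555]
eef_rot: [0.954, 0.014, 0.299, -0.022]
ft_force: [0.1, 0.3, -0.1]
width: 0.0005
grip_force: 0.0
```

```bash
python3 -c "
from h import *
legs([.51,.215,.16],[.51,.215,.05])"
```

```text
t 15.0 p [ 0.521 -0.026  0.155] x [0.821 0.013 0.571] z [ 0.57  0.05 -0.82] tilt 34.9 j [-0.2  -0.24  0.18  2.34  0.    0.43 -1.56] F [ 0.1  0.3 -0.1] w 0.0
leg cm tool [ -0.33 -24.17   0.23] len 24.2
leg cm tool [-6.28  0.38  9.02] len 11.0
```

Request:
arm_command(moves=[0,-1.5,0,0,0,-3,0,0,0,-3,0,0,0,-3,0,0,0,-3,0,0,0,-3,0,0,0,-3,0,2,0,-3,0,3,0,-1.5,0,3,0,0,0,0])

```text
time: 15.83
ee_pos: [0.5127, 0.204, 0.1654]
eef_rot: [0.953, -0.033, 0.298, -0.038]
ft_force: [0.6, -2.2, 0.7]
width: 0.0004
grip_force: 0.0
```

```bash
python3 -c "
from h import *
legs([.51,.225,.05])"
```

```text
t 15.83 p [0.513 0.204 0.165] x [ 0.82  -0.086  0.566] z [ 0.571  0.054 -0.819] tilt 35.0 j [ 0.01 -0.13 -0.63  2.21  0.45  0.54 -2.6 ] F [ 0.6 -2.2  0.7] w 0.0
leg cm tool [-6.93 -1.01  9.41] len 11.7
```

Request:
arm_command(moves=[0,0,0.5,-2,-0.7,-0.1,1,-3,-1,-0.2,1.3,0,-1,-0.2,1.3,0,-1,-0.2,1.3,0,-1,-0.2,1.3,0,-1,-0.2,1.3,0,-0.8,-0.1,1,0])

```text
time: 16.5
ee_pos: [0.5123, 0.2, 0.122]
eef_rot: [0.953, 0.007, 0.302, -0.021]
ft_force: [-0.5, 0.5, 0.0]
width: 0.0008
grip_force: 0.0
```

```bash
python3 -c "
from h import *
legs([.52,.24,.05],[.6,.232,.05])"
```

```text
t 16.5 p [0.512 0.2   0.122] x [0.817 0.001 0.577] z [ 0.576  0.043 -0.816] tilt 35.3 j [ 0.81 -0.08 -1.39  2.24  0.54  0.43 -2.6 ] F [-0.5  0.5  0. ] w 0.001
leg cm tool [-3.52 -3.73  6.49] len 8.3
leg cm tool [6.54 1.   4.57] len 8.0
```

Joint 7 is at its limit here. Half a turn about the tool's z gives the same geometry in mid-range, so I'll back off and turn -180°.

Request:
arm_command(moves=[0,0,-1,-3,0,0,-2,-5,0,0,-2,-7,0,0,-2,-7,0,0,-1,-7,0,0,0,-7,0,0,0,-7,0,0,0,-7,0,0,0,-7,0,0,0,-7,0,0,0,-7,0,0,0,-7])

```text
time: 17.5
ee_pos: [0.4695, 0.196, 0.1818]
eef_rot: [0.743, 0.597, 0.248, 0.172]
ft_force: [-0.6, 0.7, 0.3]
width: 0.0007
grip_force: 0.0
```

Request:
arm_command(moves=[0,0,0,-7,0,0,0,-7,0,0,0,-7,0,0,0,-7,0,0,0,-7,0,0,0,-7,0,0,0,-7,0,0,0,-7,0,0,0,-7,0,0,0,-7,0,0,0,-7,0,0,0,-7])

```text
time: 18.5
ee_pos: [0.4695, 0.196, 0.1816]
eef_rot: [0.153, 0.941, 0.069, 0.294]
ft_force: [0.9, 0.4, -0.7]
width: 0.0008
grip_force: 0.0
```

```bash
python3 -c "
from h import *
legs([.50,.24,.05],[.6,.232,.05])"
```

```text
t 18.5 p [0.47  0.196 0.182] x [-0.781  0.328 -0.532] z [ 0.575  0.04  -0.818] tilt 35.2 j [-0.24 -0.25 -0.44  2.28  0.42  0.62  0.28] F [ 0.9  0.4 -0.7] w 0.001
leg cm tool [ 6.07  2.02 12.68] len 14.2
leg cm tool [-8.07  1.71  5.71] len 10.0
```

Request:
arm_command(moves=[0,0,0,-5,0,0,0,-5,0,0,0,0])

```text
time: 18.75
ee_pos: [0.4694, 0.1962, 0.1815]
eef_rot: [0.071, 0.951, 0.043, 0.299]
ft_force: [-0.5, -0.2, 0.1]
width: 0.0004
grip_force: 0.0
```

```bash
python3 -c "
from h import *
legs([.51,.24,.05],[.61,.231,.05])"
```

```text
t 18.75 p [0.469 0.196 0.182] x [-0.811  0.16  -0.562] z [ 0.574  0.04  -0.818] tilt 35.2 j [-0.27 -0.25 -0.41  2.28  0.43  0.62  0.44] F [-0.5 -0.2  0.1] w 0.0
leg cm tool [ 4.8   3.12 13.26] len 14.4
leg cm tool [-8.26  0.2   5.71] len 10.0
```

Request:
arm_command(moves=[0.3,0.2,0.8,0,0.6,0.4,1.6,0,0.6,0.4,1.6,0,0.6,0.4,1.6,0,0.6,0.4,1.6,0,0.6,0.4,1.6,0,0.6,0.4,1.6,0,0.6,0.4,1.6,0,0.3,0.1,1.2,0,0,0,0,0])

```text
time: 19.58
ee_pos: [0.5091, 0.2399, 0.0482]
eef_rot: [0.073, 0.951, 0.043, 0.298]
ft_force: [-1.5, -0.2, -0.9]
width: 0.0003
grip_force: 0.0
```

```bash
python3 -c "
from h import *
legs([.57,.2335,.05],[.607,.23,.05])
a=r.camera('side')
cv2.imwrite('pics/s3.png',cv2.resize(a[30:210,220:440,::-1],None,fx=3,fy=3))"
```

```text
t 19.58 p [0.509 0.24  0.048] x [-0.812  0.165 -0.559] z [ 0.572  0.039 -0.819] tilt 35.0 j [-0.25  0.16 -0.52  2.27  1.14  0.49 -0.29] F [-1.5 -0.2 -0.9] w 0.0
leg cm tool [-5.15  0.08  3.31] len 6.1
leg cm tool [-3.06  0.08  2.1 ] len 3.7
```

View pics/s3.png

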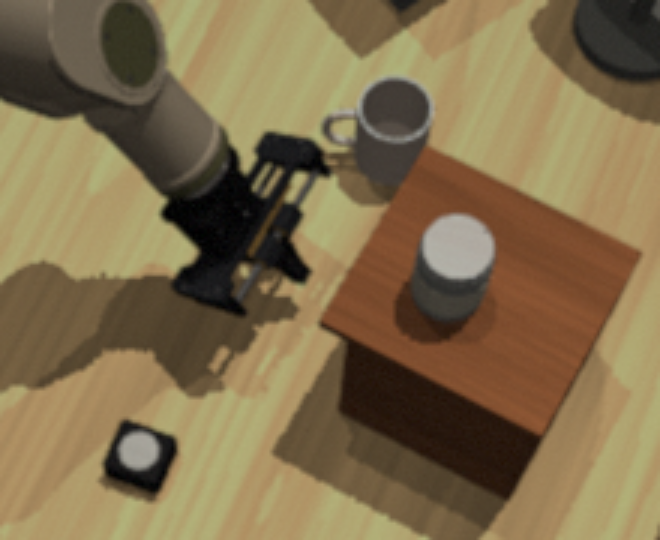

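Tape measure, mug and tin are all clear. The gripper's left end is nearest the mug, so I'll shift 2.5 cm to the right before pushing.

Request:
arm_command(moves=[0,-1.2,0,0,0,-1.3,0,0,-0.8,0,0.57,0,-1.24,0,0.86,0,-1.24,0,0.86,0,-1.24,0,0.86,0,-1.24,0,0.86,0,-0.82,0,0.57,0,-0.4,0,0.28,0])

```text
time: 20.38
ee_pos: [0.5928, 0.2055, 0.0482]
eef_rot: [0.073, 0.95, 0.044, 0.3]
ft_force: [-1.0, -0.5, 0.3]
width: 0.0004
grip_force: 0.0
```

```bash
python3 -c "
from h import *
legs([.603,.213,.05])"
```

```text
t 20.38 p [0.593 0.206 0.048] x [-0.809  0.165 -0.563] z [ 0.576  0.04  -0.816] tilt 35.3 j [-0.15  0.26 -0.44  2.15  1.14  0.42 -0.12] F [-1.  -0.5  0.3] w 0.0
leg cm tool [-0.8   0.87  0.47] len 1.3
```

Request:
arm_command(moves=[-0.33,0,0.23,0,-0.25,0,0.17,0])

```text
time: 20.55
ee_pos: [0.598, 0.2058, 0.0473]
eef_rot: [0.072, 0.95, 0.044, 0.299]
ft_force: [-3.3, -0.4, 1.1]
width: 0.0004
grip_force: 1.5
```

Request:
arm_command(moves=[-0.2,0,0.14,0,-0.2,0,0.14,0])

```text
time: 20.72
ee_pos: [0.6027, 0.2057, 0.0471]
eef_rot: [0.072, 0.951, 0.044, 0.299]
ft_force: [-3.3, -1.7, 1.7]
width: 0.0003
grip_force: 1.5
```

Contact began at about x = 0.597. I'll push a little further to the stop.

Request:
arm_command(moves=[-0.2,0,0.14,0])

```text
time: 20.8
ee_pos: [0.6045, 0.2055, 0.0468]
eef_rot: [0.072, 0.951, 0.044, 0.299]
ft_force: [-27.3, -4.3, 15.6]
width: 0.0003
grip_force: 13.5
```

Request:
arm_command(moves=[-0.1,0,0.07,0])

```text
time: 20.88
ee_pos: [0.6047, 0.2057, 0.0464]
eef_rot: [0.071, 0.951, 0.044, 0.298]
ft_force: [-32.1, -5.9, 19.7]
width: 0.0007
grip_force: 15.5
```

That is the inner stop. Now retreat.

Request:
arm_command(moves=[0.5,0,-0.35,0,1.6,0,-1.1,0,2.4,0,-1.7,0,2.4,0,-1.7,0,2,0,-1.4,0,1,0,-0.7,0,0,0,-1,0,0,0,-2,0,0,0,-2,0,0,0,-1,0,0,0,0,0])

```text
time: 21.8
ee_pos: [0.4525, 0.2173, 0.0999]
eef_rot: [0.072, 0.95, 0.045, 0.301]
ft_force: [0.2, 0.2, -0.3]
width: 0.0006
grip_force: 0.0
```

```bash
python3 -c "
from h import *
st()
a=r.camera('side');b=r.camera('scene')
cv2.imwrite('pics/s4.png',cv2.resize(np.hstack([a[20:380,220:440],b[80:440,230:450] if 0 else cv2.copyMakeBorder(b[80:380,230:450],0,60,0,0,0)])[:,:,::-1],None,fx=1.6,fy=1.6))"
```

```text
t 21.8 p [0.453 0.217 0.1  ] x [-0.809  0.163 -0.565] z [ 0.578  0.043 -0.815] tilt 35.4 j [-0.23 -0.11 -0.56  2.37  0.76  0.5   0.  ] F [ 0.2  0.2 -0.3] w 0.001
```

View pics/s4.png

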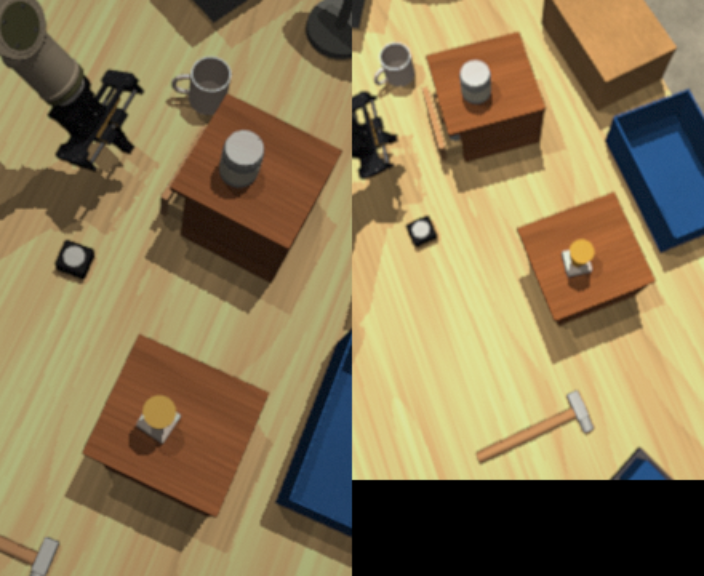

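The tin unit's drawer now stands ajar and the trophy unit's drawer is shut flush. Everything else is in place and the gripper is clear, so I'll hand the job in.

```bash
python3 -c "
from bench import r
print(r.close_job())"
```

```text
the job is handed in; nothing more can be done
None
```

I pushed unit_a's drawer in until it latched shut, then pressed unit_b's drawer so it sprang ajar, and handed the job in at about 22 s; the last camera views show everything else in place, but no verdict came back.

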